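# Hold a spice-rack strip in its corner for screwing

## Task

The loose bevelled strip of the small wooden spice rack is about to be screwed in, so first lift out the spice jar that stands in the way between the strip and the rack's rear rail, and set it down gently, upright, wholly on the marble slab and let go of it. Then bring the strip home, flush along the rear rail, flat on the rack's floor and with its end touching the end cheek, and press it firmly into the rail and the floor at once with one diagonal push; finish while still holding that push. Leave the other spice jar and the tub where they are.

Things in the scene. Friction and masses are not known exactly. Their poses are not given: they have to be found in the camera images.
- rack: Small wooden spice rack being assembled, fixed to the worktop; its own place and yaw vary. Origin under the centre of its footprint, at worktop height; +x points to the rear rail (away from the robot), +y along the rail towards the end cheek (robot's left), z up. Footprint 190 (x) x 280 (y) mm. The fixed wooden surfaces are rigid.
- rack_floor: Floor board of the rack, 190 x 280 x 12 mm on 6 mm feet, fixed; its top is 18 mm above the worktop. Same origin and axes as the rack.
- rack_rail: Rear rail (the fence), 14 mm thick, 280 mm long, fixed; inner face at rack x = +81 mm, top 68 mm above the worktop. Same origin and axes as the rack.
- rack_cheek: End cheek (the stop block) at the rack's +y end, 12 mm thick, fixed; inner face at rack y = +128 mm, top 68 mm above the worktop; the rack is open at its -y end and at its front. Same origin and axes as the rack.
- rack_corner (a point): The inside corner where floor top, rail inner face and cheek inner face meet: rack (81, 128, 18) mm. With the strip home in it, the strip's origin is at rack (58.5, 38, 18) mm, axes parallel.
- strip: Loose wooden strip, 45 deep (x) x 180 long (y) x 40 high mm, about 0.25 kg, lying on the rack floor; smooth (friction about 0.3), slides when pushed. Origin at the centre of its underside; the +x side is the upright back that goes to the rail. Front: upright for the lowest 18 mm, then a 45 degree bevel from (x -22.5, z 18) up and back to (x -0.5, z 40) mm; flat top behind.
- jar: The spice jar to be moved: glass with a screw cap, 45 mm diameter, 106 mm high, 0.11 kg, stands in the rack between strip and rail. Origin at the centre of its underside. Cap radius 22 mm, cap from 85 to 106 mm height.
- slab: Marble serving slab, 130 (x) x 260 (y) x 14 mm, fixed, flat top 14 mm above the worktop. Origin at the centre of its underside; y along its length.
- other_jar: The other spice jar, same size, standing on the slab towards its middle or one end; to be left alone. Origin at the centre of its underside.
- tub: Small yoghurt tub, 72 mm diameter, 72 mm high, behind the work; to be left alone. Origin at the centre of its underside.
Mind the look-alikes: they are no part of the job. Leave any white look-alike of the strip alone. What is shaped like the jar but purple is not meant.

How it is judged:
By the outcome, as a careful person would: the job done as asked, in the order asked, and still so for the second after the job is handed in, while the arm keeps its last pose, push and grip.
It also fails if it takes over 72 s, if anything falls off the work surface, if the arm or the gripper's body presses on something with over 40 N, if the wrist force passes 120 N, or if a joint passes its speed limit or range.

## Robot

A 7-joint arm with a two-finger parallel gripper is mounted at the origin on a cart in front of the work surface, level with it; the furniture and walls round the work are solid. World frame = base frame: x ahead of the robot, y to its left, z up, the work surface at z = 0. Lengths are in m, angles in rad, forces in N, time in s.
With the tool pointing down it reaches from about 0.425 to 0.875 m from the base axis. Payload 4.7 kg.
Tool frame: the origin (TCP) lies midway between the tips of the shut fingers; the grasp point (between the pads) lies 19 mm behind it; z points along the fingers, y is the line along which they close (so a half turn about z gives the same grasp; the last joint's range is limited). The gripper opens to 87 mm and grips with 3 to 60 N. Pads are 19 mm wide; open, the fingers measure 117 mm over their backs; the gripper's body (75 mm by 190 mm) begins 51 mm behind the grasp point.
Start: joints at [-1.1, 0.321, -0.07, 1.45, 0.023, 1.371, -0.057], TCP at [0.287, 0.583, 0.223] pointing down, gripper open.
Joint ranges: [-2.86, 2.86], [-0.3, 2.09], [-1.38, 1.24], [0.06, 2.45], [-1.56, 4.7], [0.09, 2.05], [-2.69, 2.69]. Speed limits (rad/s): [2.57, 2.57, 3.14, 3.14, 3.14, 3.14, 3.14].

## Interface

Orientations are given as a rotation vector (axis times angle).
In Python, from bench import ctrl gives the robot as it stands. The module is installed in compiled form; this text tells all that it offers.
- The arm moves only by the shell command python3 -m handwheel 'ROWS' [FORCE]. ROWS is JSON, a list of rows, each a list of 7 numbers: the finger opening in m, from 0 to 0.087, then the shift along the tool's x, y, z in m, then the turn, a rotation vector about the tool's x, y, z in degrees. A call has 1 to 12 rows; each row shifts and turns the commanded pose from where the row before left it, along the tool's axes as they then stand; what a row does not reach is not made up. A row lasts 1/8 s, in which the tool goes at most 62.5 mm and 10.7 degrees, less where a joint would pass 70% of its speed; a pose out of reach is approached as far as the arm can. A call is refused whole if a number of a shift passes 0.0625 or a number of a turn 10.7, either way. A call with a gripper value outside its range is refused whole. The fingers move at their own pace and stop on an object; FORCE is the grip in N (left out, the last holds). Time passes only in rows, so rows that do not move let the fingers close. It gives the time, the measured TCP pose, the force, the opening and the grip force at its end, in the units of the state.
- ctrl.get_state(): the state, without advancing time (a new reading comes with each control period).
- ctrl.get_image(name): name is "scene" or "side" or "wrist"; returns (picture, depth): 384x512x3 uint8, blue, green, red; 384x512 float32, m along the optical axis (not along the pixel's ray), 0 where there is no reading.
- ctrl.camera_info(name): a dict with "intrinsics" (3x3 intrinsics, pixels), "R" (3x3) and "t" (3): a world point X has camera coordinates R X + t. Camera axes: x right, y down, z forward; pixel columns grow to the right and rows downward; lengths in m; the calibration is good to about 2 mm. A picture is of the moment at which its call begins: read the wrist's pose just before it. camera_info takes no time and is no camera call; for the wrist camera it gives the pose at the moment of the call.
- ctrl.close_job(): hands the job in; it is judged then, once.
The state is a dict: "time": time; "joint_positions": joint angles; "qd": joint speeds; "joint_torque": joint torques, N m; "position": TCP position; "tool_rot": TCP orientation; "ft_force": force on the tool from outside, world axes, zero at the start; "torque": the same for the moment, N m; "grip_width": opening from 0.0 (shut) to 1.0 (fully open); "grip_force": force on a finger pad.
Only numpy, scipy, OpenCV 4.12 (cv2) and the standard library are available. Lean on these libraries where they do the work, as an engineer would, in place of code of your own. Each camera call takes 0.05 s, during which the arm holds its last target. There are 200 camera calls.

## Working session

There is one attempt and no reset: what is moved stays moved. The work goes in short steps, Python scripts to look and compute and a shell command to move; the robot and the scene stay as the last step left them, time stands still between calls to the robot, and variables do not carry over. Pictures are saved under pics/ and viewed, at most 10 in all, crops included, and the job is handed in when it is done.

```bash
mkdir -p pics
python3 - <<'E'
from bench import ctrl
import cv2,numpy as np
s=ctrl.get_state();print({k:np.round(v,3).tolist() for k,v in s.items()})
for n in("scene","side"):
    im,d=ctrl.get_image(n);cv2.imwrite(f"pics/{n}0.png",im);np.savez(f"pics/{n}0.npz",im=im,d=d)
    c=ctrl.camera_info(n);print(n,{k:np.round(v,3).tolist() for k,v in c.items()})
E
```

```text
{'time': 0.0, 'joint_positions': [-1.1, 0.322, -0.07, 1.452, 0.023, 1.371, -0.057], 'qd': [-0.001, 0.0, 0.001, 0.002, -0.0, -0.0, 0.002], 'joint_torque': [-0.0, -49.13, -0.404, -31.252, -0.064, 0.044, 0.0], 'position': [0.287, 0.583, 0.221], 'tool_rot': [-0.711, -3.06, 0.003], 'ft_force': [-0.041, 0.23, 0.885], 'torque': [0.058, 0.03, 0.005], 'grip_force': 0.0, 'grip_width': 0.993}
scene {'intrinsics': [[485.805, 0.0, 254.507], [0.0, 485.805, 195.667], [0.0, 0.0, 1.0]], 'R': [[0.698, -0.716, 0.007], [-0.316, -0.317, -0.894], [0.643, 0.622, -0.447]], 't': [-0.332, 0.275, 0.932]}
side {'intrinsics': [[353.572, 0.0, 257.099], [0.0, 353.572, 187.501], [0.0, 0.0, 1.0]], 'R': [[0.952, -0.304, 0.025], [-0.121, -0.45, -0.885], [0.28, 0.84, -0.466]], 't': [-0.544, 0.175, 0.859]}
```

View pics/scene0.png

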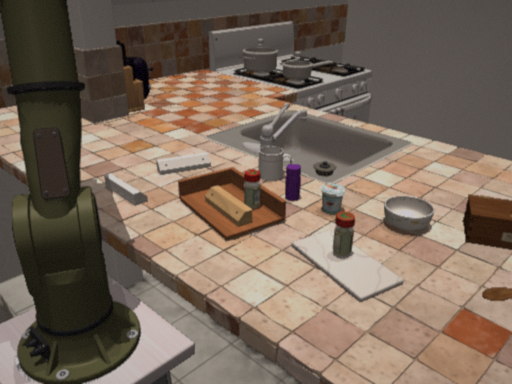

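View pics/side0.png

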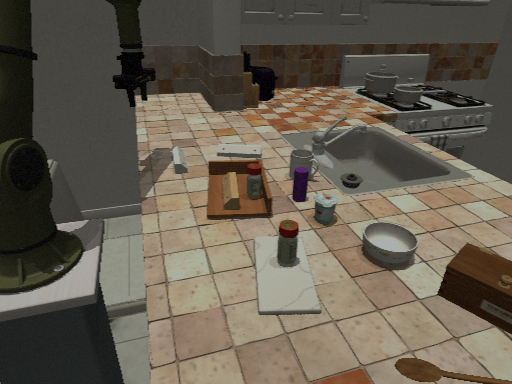

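The scene view shows the rack around (230,205), with the jar to move at (252,188) and the strip at (228,205). The slab is at (345,262) with the other jar at (343,235), the tub at (333,198) and the purple decoy at (293,182). The side view has the rack at (238,190), the jar at (254,181), the slab at (285,275) and the other jar at (288,243).

```bash
cat > h.py <<'E'
import numpy as np,cv2
from bench import ctrl
def cloud(im,d,c):
    K=c["intrinsics"];v,u=np.mgrid[:384,:512];ok=d>0
    P=np.stack([(u-K[0][2])/K[0][0]*d,(v-K[1][2])/K[1][1]*d,d],-1)[ok]
    return (P-np.array(c["t"]))@np.array(c["R"]),im[ok],np.stack([u[ok],v[ok]],1)
E
python3 - <<'E'
from h import *
N=lambda:None
x0,y0,r=0.3,-0.45,500
rows=[]
for n in("scene","side"):
    f=np.load(f"pics/{n}0.npz");P,C,_=cloud(f["im"],f["d"],ctrl.camera_info(n))
    m=(P[:,0]>.3)&(P[:,0]<1.0)&(P[:,1]>-.45)&(P[:,1]<.5)&(P[:,2]>-.02)&(P[:,2]<.2)
    P,C=P[m],C[m]; np.savez(f"pics/c_{n}.npz",P=P,C=C)
    print(n,"table z",np.median(P[P[:,2]<.008,2]),len(P))
    o=P[:,2].argsort();P,C=P[o],C[o]
    B=np.zeros((560,760,3),np.uint8);H=B.copy()
    # image: right = -y ... col=(0.5-y)*800,row=(1.0-x)*800
    for (x,y,z),c in zip(P,C):
        p=(int((.5-y)*800),int((1.0-x)*800))
        cv2.circle(B,p,1,c.tolist(),-1);cv2.circle(H,p,1,cv2.applyColorMap(np.uint8([[np.clip(z/.12*255,0,255)]]),2)[0,0].tolist(),-1)
    rows.append(np.hstack([cv2.resize(B,(400,295)),cv2.resize(H,(400,295))]))
cv2.imwrite("pics/top.png",np.vstack(rows))
E
```

```text
scene table z -0.001373253665951807 50219
side table z 9.641806914560918e-05 55955
```

View pics/top.png

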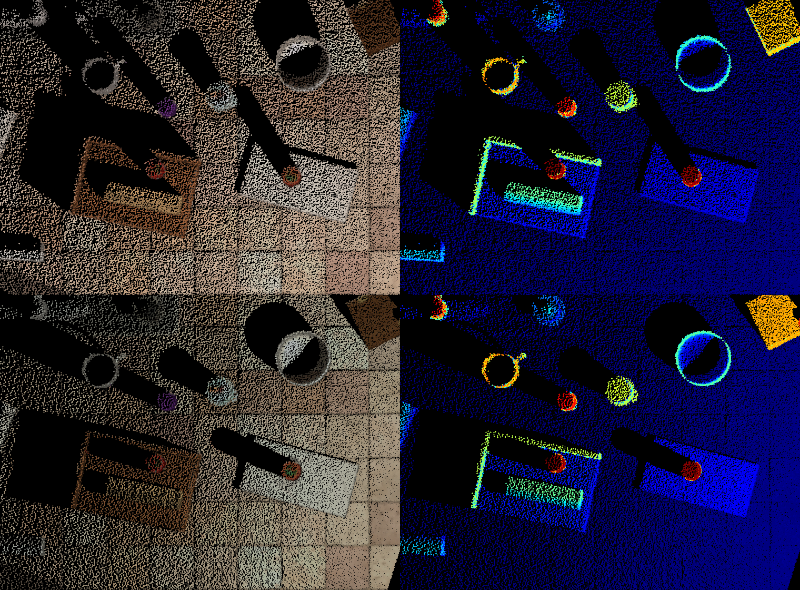

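The top-down maps show the rack at a yaw of about -13°, with the jar near the rail at (156,170) and the strip at (145,195). The slab is to the right, centred near (298,180), with the other jar at (291,175). Next I'll fit poses from each camera.

```bash
cat > fit.py <<'E'
from h import *
from scipy.optimize import least_squares
def rot(a): return np.array([[np.cos(a),-np.sin(a)],[np.sin(a),np.cos(a)]])
def circ(Q,r):
    s=least_squares(lambda p:np.hypot(*(Q-p[:2]).T)-r,Q.mean(0),loss="soft_l1",f_scale=.001);return s.x
def sel(P,c,r,z0,z1): return P[(np.hypot(*(P[:,:2]-c).T)<r)&(P[:,2]>z0)&(P[:,2]<z1)]
E
python3 - <<'E'
from fit import *
px=lambda u,v:np.array([1.0-v/421.4,.5-u/421.1])
for n in("scene","side"):
    f=np.load(f"pics/c_{n}.npz");P,C=f["P"],f["C"]
    print("==",n)
    # rack: rail+cheek tops
    rc=px(137,187);T=sel(P,rc,.19,.060,.076)
    th=np.radians(-13)
    def edge(p):
        q=(T[:,:2]-p[:2])@rot(p[2])
        # distance to L-shaped band: rail x 81..95, y -140..140 ; cheek y128..140, x -95..95
        dx=np.maximum(np.abs(q[:,0]-.088)-.007,0);dr=np.hypot(dx,np.maximum(np.abs(q[:,1])-.14,0))
        dc=np.hypot(np.maximum(np.abs(q[:,1]-.134)-.006,0),np.maximum(np.abs(q[:,0])-.095,0))
        d=np.minimum(dr,dc); return np.minimum(d,.02)
    s=least_squares(edge,[*rc,th],loss="soft_l1",f_scale=.001,x_scale=[.01,.01,.1])
    print("rack",s.x[:2].round(4),np.degrees(s.x[2]).round(2),"rail z",np.median(T[edge(s.x)<.002,2]).round(4),len(T),s.cost)
    R=rot(s.x[2]);o=s.x[:2]
    Q=P.copy();Q[:,:2]=(P[:,:2]-o)@R
    m=(np.abs(Q[:,0])<.078)&(np.abs(Q[:,1])<.125)&(Q[:,2]<.025);print("floor z",np.median(Q[m,2]))
    # strip top
    m=(np.abs(Q[:,0])<.06)&(np.abs(Q[:,1])<.126)&(Q[:,2]>.053)&(Q[:,2]<.063)
    S=Q[m,:2].astype(np.float32);r=cv2.minAreaRect(S*1000);print("striptop rackframe mm",np.round(r[0],1),np.round(r[1],1),round(r[2],1),np.median(Q[m,2]),len(S), np.percentile(S,[1,99],axis=0).round(4).tolist())
    for nm,c in(("jar",px(156,170)),("other",px(291,176)),("tub",px(221,96))):
        zz=(.10,.14) if nm!="tub" else (.05,.09)
        J=sel(P,c,.04,*zz); top=np.percentile(J[:,2],97);J=J[J[:,2]>top-.006]
        e=cv2.minEnclosingCircle((J[:,:2]*1000).astype(np.float32))
        print(nm,np.round(e,1) if 0 else (np.round(e[0],1),round(e[1],1)),J[:,:2].mean(0).round(4),"top",top.round(4),"rackfr",((np.array(e[0])/1000-o)@R).round(4))
    c=px(298,180);m=(np.hypot(*(P[:,:2]-c).T)<.16)&(P[:,2]>.009)&(P[:,2]<.02)
    r=cv2.minAreaRect((P[m,:2]*1000).astype(np.float32));print("slab",np.round(r[0],1),np.round(r[1],1),round(r[2],1),np.median(P[m,2]))
s=ctrl.get_state();from scipy.spatial.transform import Rotation as Ro
print(Ro.from_rotvec(s["tool_rot"]).as_matrix().round(3))
E
```

```text
== scene
rack [0.5561 0.1781] -12.09 rail z 0.0653 509 0.002302487667682548
floor z 0.016815812921060793
striptop rackframe mm [13.3  4.8] [ 88.8 242.6] 1.3 0.05633772206030426 366 [[-0.0292, -0.1143], [0.0559, 0.0649]]
jar (array([599.1, 133.6]), 25.2) [0.5976 0.1302] top 0.1244 rackfr [ 0.0513 -0.0345]
other (array([ 583.2, -190.9]), 23.5) [ 0.5804 -0.1921] top 0.12 rackfr [ 0.1038 -0.3552]
tub (array([770.8, -25.1]), 38.8) [ 0.7676 -0.0262] top 0.0704 rackfr [ 0.2525 -0.1537]
slab [ 565.8 -210.4] [260.6 132.5] 75.6 0.012173680504710727
== side
rack [0.5559 0.1781] -12.14 rail z 0.067 411 0.0014346428181084665
floor z 0.017788519977150963
striptop rackframe mm [13.9  5.6] [ 85.1 244.2] 2.3 0.05728805850519553 275 [[-0.0262, -0.1155], [0.0556, 0.0646]]
jar (array([602.3, 131. ]), 23.8) [0.5997 0.1276] top 0.1252 rackfr [ 0.0552 -0.0364]
other (array([ 582.8, -191. ]), 22.6) [ 0.5822 -0.1944] top 0.1216 rackfr [ 0.1039 -0.3552]
tub (array([772.3, -26.3]), 38.5) [ 0.7698 -0.0273] top 0.0716 rackfr [ 0.2545 -0.1544]
slab [ 568.2 -211.4] [260.8 129.9] 75.0 0.013758103142354119
[[-0.898  0.441 -0.001]
 [ 0.441  0.898 -0.002]
 [-0.    -0.002 -1.   ]]
```

Both cameras agree:

| Item | Position (m) | Yaw / notes |
|---|---|---|
| Rack | (0.556, 0.178) | -12.1° |
| Jar | (0.600, 0.131) | top 0.124, about 5 mm clear of the rail |
| Slab | (0.567, -0.211) | about -14.7° |
| Other jar | slab y ≈ +23 mm | – |

I'll turn the tool's y axis to rack y, so its x axis is -rack x, and go above the jar.

```bash
python3 -m handwheel '[[0.08,0,0,0,0,0,-7],[0.08,0,0,0,0,0,-7],[0.08,-0.04,-0.0376,0,0,0,0],[0.08,-0.04,-0.0376,0,0,0,0],[0.08,-0.04,-0.0376,0,0,0,0],[0.08,-0.04,-0.0376,0,0,0,0],[0.08,-0.04,-0.0376,0,0,0,0],[0.08,-0.04,-0.0376,0,0,0,0],[0.08,-0.04,-0.0376,0,0,0,0],[0.08,-0.04,-0.0376,0,0,0,0],[0.08,-0.02,-0.02,0,0,0,0],[0.08,0,0,0,0,0,0]]' 20
cat > st.py <<'E'
from fit import *
from scipy.spatial.transform import Rotation as Ro
O=np.array([.556,.178]);Y=np.radians(-12.1)
def st():
    s=ctrl.get_state();M=Ro.from_rotvec(s["tool_rot"]).as_matrix()
    W=np.eye(3);W[:2,:2]=rot(Y);D=np.stack([[-1,0,0],[0,1,0],[0,0,-1]]).T.astype(float)
    e=Ro.from_matrix((W@D).T@M).as_rotvec(degrees=True)
    p=np.array(s["position"]);q=np.r_[(p[:2]-O)@rot(Y),p[2]]
    print("t",round(s["time"],2),"world",p.round(4),"rack mm",(q*1000).round(1),"rot err(tool)deg",e.round(2),"F rack",(W.T@np.array(s["ft_force"])).round(1),"w",round(s["grip_width"]*87,1),"gf",round(s["grip_force"],1))
    return s,p,q
if __name__=="__main__": st()
E
python3 st.py
```

```text
time: 1.6
position: [0.5525, 0.1948, 0.2221]
tool_rot: [-0.342, -3.123, 0.002]
ft_force: [-0.7, 0.2, 0.1]
grip_width: 0.92
grip_force: 0.0
t 1.6 world [0.5525 0.1948 0.2221] rack mm [ -6.9  15.7 222.1] rot err(tool)deg [0.08 0.   0.39] F rack [-0.7  0.1  0.1] w 80.1 gf 0.0
```

```bash
python3 -m handwheel '[[0.08,-0.03,-0.026,0,0,0,0],[0.08,-0.03,-0.026,0,0,0,0],[0.08,0,0,0,0,0,0],[0.08,0,0,0,0,0,0]]' >/dev/null
python3 - <<'E'
from st import *
s,p,q=st();c=ctrl.camera_info("wrist");im,d=ctrl.get_image("wrist");cv2.imwrite("pics/w1.png",im)
P,C,_=cloud(im,d,c);Q=P.copy();Q[:,:2]=(P[:,:2]-O)@rot(Y)
m=(np.hypot(*(Q[:,:2]-[.0535,-.0365]).T)<.045)&(Q[:,2]>.10)&(Q[:,2]<.14)
J=Q[m];print(len(J),J.mean(0).round(4),np.percentile(J[:,2],[5,50,95]).round(4),cv2.minEnclosingCircle((J[:,:2]*1000).astype(np.float32)))
E
```

```text
t 2.1 world [0.5981 0.1369 0.2221] rack mm [ 49.8 -31.4 222.1] rot err(tool)deg [-0.06  0.09 -0.06] F rack [-0.1  0.3  0.3] w 80.2 gf 0.0
1641 [ 0.0515 -0.0339  0.1243] [0.1143 0.1255 0.1267] ((53.44188690185547, -33.923526763916016), 22.74807357788086)
```

View pics/w1.png

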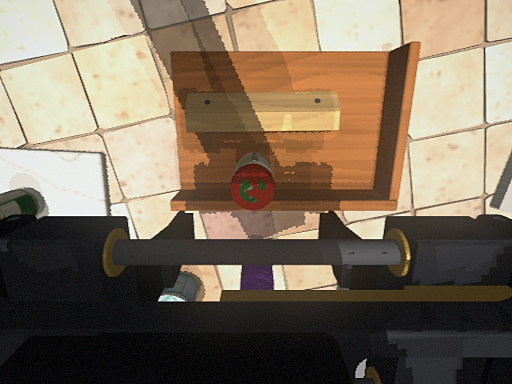

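The wrist view shows the red cap at (252,187), with the strip behind it and the rail below. The cap is at rack (53.4, -34) mm with its top at 0.125. I'll descend and grip.

```bash
python3 -m handwheel '[[0.08,-0.0035,-0.0025,0.045,0,0,0],[0.08,0,0,0.045,0,0,0],[0.08,0,0,0.045,0,0,0],[0.08,0,0,0,0,0,0],[0.03,0,0,0,0,0,0],[0.03,0,0,0,0,0,0],[0.03,0,0,0,0,0,0],[0.03,0,0,0,0,0,0],[0.03,0,0,0,0,0,0]]' 20; python3 st.py
```

```text
time: 3.28
position: [0.6024, 0.1316, 0.0882]
tool_rot: [0.333, 3.123, 0.001]
ft_force: [0.5, 0.9, 3.1]
grip_width: 0.503
grip_force: 20.0
t 3.27 world [0.6024 0.1316 0.0882] rack mm [ 55.1 -35.6  88.2] rot err(tool)deg [-0.04 -0.05  0.07] F rack [0.3 1.  3.1] w 43.8 gf 20.0
```

```bash
python3 -m handwheel '[[0.03,0,0,-0.02,0,0,0],[0.03,0,0,-0.04,0,0,0],[0.03,0,0,-0.05,0,0,0],[0.03,0,0,-0.03,0,0,0],[0.03,-0.004,-0.03,0,0,0,0],[0.03,-0.004,-0.047,0,0,0,0],[0.03,-0.004,-0.047,0,0,0,0],[0.03,-0.004,-0.047,0,0,0,0],[0.03,-0.004,-0.047,0,0,0,0],[0.03,-0.004,-0.047,0,0,0,0],[0.03,-0.004,-0.047,0,0,0,0],[0.03,-0.004,-0.04,0,0,0,0]]' >/dev/null; python3 -m handwheel '[[0.03,-0.003,-0.036,0,0,0,0],[0.03,0,-0.02,0,0,0,0],[0.03,0,0,0,0,0,0],[0.03,0,0,0,0,0,0]]'
python3 - <<'E'
from st import *
s,p,q=st();print("remaining world",np.array([.547,-.288])-p[:2])
out=[]
for n in("scene","side"):
    im,d=ctrl.get_image(n);P,C,_=cloud(im,d,ctrl.camera_info(n))
    J=sel(P,p[:2],.05,p[2]-.105,p[2]-.012);print(n,"held jar",len(J),"lowest z",np.percentile(J[:,2],[1,3]).round(4))
    K=sel(P,[.5825,-.191],.04,.105,.13);print("other",cv2.minEnclosingCircle((K[:,:2]*1000).astype(np.float32)))
    out.append(im[100:340,200:460])
cv2.imwrite("pics/hold.png",np.hstack(out))
E
```

```text
time: 5.28
position: [0.5508, -0.2733, 0.228]
tool_rot: [0.331, 3.124, 0.002]
ft_force: [-0.2, 0.4, -1.9]
grip_width: 0.499
grip_force: 20.0
t 5.28 world [ 0.5508 -0.2733  0.228 ] rack mm [  89.5 -442.3  228. ] rot err(tool)deg [-0.07 -0.02 -0.01] F rack [-0.2  0.3 -1.9] w 43.4 gf 20.0
remaining world [-0.00379588 -0.01474316]
scene held jar 543 lowest z [0.1578 0.1594]
other ((583.5693359375, -192.33148193359375), 25.569692611694336)
side held jar 560 lowest z [0.1596 0.1612]
other ((562.0614013671875, -185.78431701660156), 1.464604139328003)
```

View pics/hold.png

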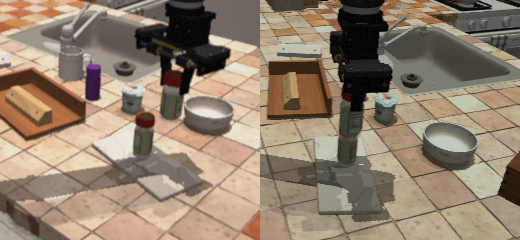

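The jar hangs upright at left-panel (172,97), with its bottom at z≈0.158. The other jar stands undisturbed at (145,135). I'll lower it gently.

```bash
python3 -m handwheel '[[0.03,0,-0.015,0,0,0,0],[0.03,0,0,0.04,0,0,0],[0.03,0,0,0.045,0,0,0],[0.03,0,0,0.03,0,0,0],[0.03,0,0,0.015,0,0,0],[0.03,0,0,0.005,0,0,0],[0.03,0,0,0,0,0,0],[0.03,0,0,0.003,0,0,0],[0.03,0,0,0.002,0,0,0],[0.03,0,0,0.001,0,0,0],[0.03,0,0,0,0,0,0]]'; python3 st.py
```

```text
time: 6.75
position: [0.5471, -0.2894, 0.0866]
tool_rot: [0.333, 3.124, 0.0]
ft_force: [-0.1, 0.1, -1.6]
grip_width: 0.502
grip_force: 20.0
t 6.75 world [ 0.5471 -0.2894  0.0866] rack mm [  89.2 -458.9   86.6] rot err(tool)deg [-0.01 -0.    0.07] F rack [-0.1  0.  -1.6] w 43.7 gf 20.0
```

```bash
python3 -m handwheel '[[0.03,0,0,0.001,0,0,0],[0.03,0,0,0.001,0,0,0],[0.03,0,0,0.0005,0,0,0],[0.03,0,0,0,0,0,0]]'; python3 st.py
```

```text
time: 7.25
position: [0.5471, -0.2894, 0.0842]
tool_rot: [0.333, 3.124, 0.0]
ft_force: [0.7, -0.3, 0.6]
grip_width: 0.5
grip_force: 20.0
t 7.25 world [ 0.5471 -0.2894  0.0842] rack mm [  89.3 -458.9   84.2] rot err(tool)deg [-0.01 -0.01  0.07] F rack [ 0.7 -0.2  0.6] w 43.5 gf 20.0
```

```bash
python3 -m handwheel '[[0.03,0,0,0.0005,0,0,0],[0.03,0,0,0,0,0,0],[0.03,0,0,0,0,0,0]]'; python3 st.py
```

```text
time: 7.62
position: [0.5474, -0.2895, 0.0842]
tool_rot: [0.333, 3.123, 0.0]
ft_force: [-0.8, 0.5, 5.2]
grip_width: 0.5
grip_force: 20.0
t 7.62 world [ 0.5474 -0.2895  0.0842] rack mm [  89.6 -458.9   84.2] rot err(tool)deg [-0.01 -0.05  0.07] F rack [-0.9  0.4  5.2] w 43.5 gf 20.0
```

Contact at 5 N. Release, rise and go back in front of the strip.

```bash
python3 -m handwheel '[[0.05,0,0,0,0,0,0],[0.08,0,0,0,0,0,0],[0.08,0,0,0,0,0,0],[0.08,0,0,0,0,0,0],[0.08,0,0,-0.02,0,0,0],[0.08,0,0,-0.05,0,0,0],[0.08,0,0,-0.06,0,0,0],[0.08,0.01,0.024,0,0,0,0],[0.08,0.02,0.048,0,0,0,0],[0.08,0.02,0.048,0,0,0,0],[0.08,0.02,0.048,0,0,0,0],[0.08,0.02,0.048,0,0,0,0]]' >/dev/null;  python3 -m handwheel '[[0.08,0.02,0.048,0,0,0,0],[0.08,0.02,0.048,0,0,0,0],[0.08,0.02,0.048,0,0,0,0],[0.08,0.02,0.048,0,0,0,0],[0.08,0.01,0.026,0,0,0,0],[0.08,0,0,0,0,0,0],[0.08,0,0,0,0,0,0]]'
cat > strip.py <<'E'
from st import *
def strip(tag=None):
    s,p,q=st()
    for n in("scene","side"):
        im,d=ctrl.get_image(n)
        P,C,_=cloud(im,d,ctrl.camera_info(n));Q=P.copy();Q[:,:2]=(P[:,:2]-O)@rot(Y)
        m=(Q[:,0]>-.08)&(Q[:,0]<.078)&(np.abs(Q[:,1])<.126)&(Q[:,2]>.054)&(Q[:,2]<.061)
        S=Q[m,:2].astype(np.float32)*1000
        r=cv2.minAreaRect(S);print(n,len(S),"z",np.median(Q[m,2]).round(4),"corners",cv2.boxPoints(r).round(1).tolist(),"pct",np.percentile(S,[1,99],axis=0).round(1).tolist())
        if tag: cv2.imwrite(f"pics/{tag}_{n}.png",im)
        for nm,c in(("jar",[.547,-.288]),("other",[.5825,-.191])):
            J=sel(P,c,.035,.10,.13);e=cv2.minEnclosingCircle((J[:,:2]*1000).astype(np.float32)) if len(J) else 0;print(nm,np.round(e[0],1),round(e[1],1),np.percentile(J[:,2],95).round(4))
if __name__=="__main__":
    import sys;strip(sys.argv[1] if len(sys.argv)>1 else None)
E
python3 strip.py a
```

```text
time: 10.0
position: [0.4632, 0.1714, 0.2144]
tool_rot: [0.335, 3.122, -0.0]
ft_force: [0.4, 0.0, -0.2]
grip_width: 0.919
grip_force: 0.0
t 10.0 world [0.4632 0.1714 0.2144] rack mm [-89.3 -25.9 214.4] rot err(tool)deg [ 0.   -0.08  0.16] F rack [ 0.4  0.1 -0.2] w 79.9 gf 0.0
scene 287 z 0.0563 corners [[-29.899999618530273, 124.80000305175781], [-25.700000762939453, -117.19999694824219], [3.0999999046325684, -116.69999694824219], [-1.100000023841858, 125.30000305175781]] pct [[-27.0, -115.5], [1.1, 64.3]]
jar [ 542.5 -287.7] 24.4 0.1201
other [ 581.8 -189.7] 25.2 0.1199
side 233 z 0.0575 corners [[-26.899999618530273, -115.5999984741211], [3.0999999046325684, -115.9000015258789], [5.199999809265137, 126.0], [-24.899999618530273, 126.19999694824219]] pct [[-25.3, -114.8], [2.6, 66.4]]
jar [ 546.2 -289.7] 23.7 0.1213
other [ 583.9 -192.5] 23.7 0.1212
```

The jar now stands on the slab at (0.546, -0.289), upright, and the other jar hasn't moved. The strip's back is at rack x≈+2 and it spans y from -115 to +65 mm. Next I'll push it to the rail with the open fingers low on its front face.

```bash
python3 -m handwheel '[[0.07,0,0,0.05,0,0,0],[0.07,0,0,0.055,0,0,0],[0.07,0,0,0.05,0,0,0],[0.07,0,0,0.025,0,0,0],[0.07,0,0,0.007,0,0,0],[0.07,0,0,0,0,0,0],[0.07,-0.015,0,0,0,0,0],[0.07,-0.015,0,0,0,0,0],[0.07,-0.01,0,0,0,0,0],[0.07,-0.01,0,0,0,0,0],[0.07,-0.01,0,0,0,0,0],[0.07,0,0,0,0,0,0]]'; python3 st.py
```

```text
time: 11.6
position: [0.5224, 0.1597, 0.0266]
tool_rot: [0.334, 3.123, -0.0]
ft_force: [0.0, -0.7, 0.1]
grip_width: 0.807
grip_force: 0.0
t 11.6 world [0.5224 0.1597 0.0266] rack mm [-29.1 -25.   26.6] rot err(tool)deg [-0.   -0.06  0.11] F rack [ 0.2 -0.7  0.1] w 70.2 gf 0.0
```

```bash
python3 -m handwheel '[[0.07,-0.01,0,0,0,0,0],[0.07,-0.01,0,0,0,0,0],[0.07,-0.01,0,0,0,0,0],[0.07,-0.01,0,0,0,0,0],[0.07,-0.005,0,0,0,0,0],[0.07,0,0,0,0,0,0]]'; python3 strip.py b
```

```text
time: 12.35
position: [0.5659, 0.1504, 0.0267]
tool_rot: [0.334, 3.123, 0.0]
ft_force: [-0.4, 0.3, -0.6]
grip_width: 0.806
grip_force: 0.0
t 12.35 world [0.5659 0.1504 0.0267] rack mm [ 15.5 -24.9  26.7] rot err(tool)deg [-0.01 -0.05  0.1 ] F rack [-0.4  0.2 -0.6] w 70.1 gf 0.0
scene 160 z 0.0563 corners [[-33.400001525878906, 125.80000305175781], [15.300000190734863, -125.0], [102.69999694824219, -108.0], [53.900001525878906, 142.8000030517578]] pct [[-6.5, -113.4], [70.5, 89.0]]
jar [ 543.2 -289.5] 24.1 0.12
other [ 583.1 -190.5] 25.3 0.1199
side 155 z 0.0576 corners [[5.099999904632568, -115.30000305175781], [71.30000305175781, -115.80000305175781], [72.5999984741211, 42.900001525878906], [6.5, 43.5]] pct [[8.5, -115.6], [71.7, 30.9]]
jar [ 545.6 -289.2] 23.2 0.1213
other [ 583.9 -192.3] 23.4 0.1212
```

The strip's back is at about 71 mm, so around 10 mm remains.

```bash
python3 -m handwheel '[[0.07,-0.004,0,0,0,0,0],[0.07,-0.002,0,0,0,0,0],[0.07,-0.001,0,0,0,0,0],[0.07,-0.001,0,0,0,0,0],[0.07,0,0,0,0,0,0]]'>/dev/null; python3 st.py;python3 -m handwheel '[[0.07,-0.001,0,0,0,0,0],[0.07,0,0,0,0,0,0]]'>/dev/null; python3 st.py;python3 -m handwheel '[[0.07,-0.0005,0,0,0,0,0],[0.07,0,0,0,0,0,0]]'>/dev/null; python3 st.py
```

```text
t 13.07 world [0.5732 0.149  0.0266] rack mm [ 22.9 -24.8  26.6] rot err(tool)deg [-0.01 -0.01  0.07] F rack [-1.5  0.7  0.5] w 69.9 gf 0.5
t 13.32 world [0.5742 0.1487 0.0266] rack mm [ 23.9 -24.9  26.6] rot err(tool)deg [-0.01 -0.01  0.07] F rack [-1.2  0.6 -0.7] w 69.9 gf 0.4
t 13.57 world [0.5746 0.1486 0.0266] rack mm [ 24.3 -24.9  26.6] rot err(tool)deg [-0.   -0.    0.08] F rack [-1.2  1.  -0.6] w 69.7 gf 0.5
```

```bash
for i in 1 2 3; do python3 -m handwheel '[[0.07,-0.001,0,0,0,0,0],[0.07,0,0,0,0,0,0]]'>/dev/null; python3 st.py;done
```

```text
t 13.82 world [0.5757 0.1483 0.0266] rack mm [ 25.5 -24.9  26.6] rot err(tool)deg [-0.   -0.02  0.07] F rack [-0.7  1.4 -0.4] w 69.9 gf 0.4
t 14.07 world [0.5767 0.1481 0.0265] rack mm [ 26.5 -24.9  26.5] rot err(tool)deg [-0.   -0.01  0.08] F rack [-0.5 -0.3  0.1] w 70.1 gf 0.4
t 14.32 world [0.5776 0.1479 0.0266] rack mm [ 27.4 -24.9  26.6] rot err(tool)deg [-0.   -0.01  0.07] F rack [-1.1 -0.   0.2] w 69.9 gf 0.3
```

```bash
for i in 1 2 3; do python3 -m handwheel '[[0.07,-0.0007,0,0,0,0,0],[0.07,0,0,0,0,0,0]]'|grep ft_; done; python3 strip.py c
```

```text
ft_force: [-1.8, 0.4, 1.0]
ft_force: [-4.1, -1.5, 2.9]
ft_force: [-5.3, 1.2, 3.6]
t 15.07 world [0.5783 0.1478 0.0263] rack mm [ 28.1 -24.9  26.3] rot err(tool)deg [0.04 0.14 0.04] F rack [-5.4  0.1  3.6] w 70.2 gf 2.9
scene 143 z 0.0565 corners [[-2.799999952316284, 125.80000305175781], [17.600000381469727, -121.9000015258789], [90.19999694824219, -115.9000015258789], [69.80000305175781, 131.8000030517578]] pct [[14.3, -116.3], [77.8, 100.5]]
jar [ 543.4 -288.8] 24.3 0.1198
other [ 582.5 -191.5] 25.5 0.1198
side 106 z 0.0573 corners [[16.899999618530273, -70.69999694824219], [61.599998474121094, -125.9000015258789], [121.9000015258789, -77.0999984741211], [77.0999984741211, -21.899999618530273]] pct [[17.8, -116.0], [77.9, -29.4]]
jar [ 545.5 -289.4] 23.5 0.1212
other [ 582.8 -192.2] 23.5 0.1213
```

The strip is now against the rail at 5 N. Next I'll back off, close the fingers and go to its -y end.

```bash
python3 -m handwheel '[[0.07,0.005,0,0,0,0,0],[0.07,0.01,0,0,0,0,0],[0.07,0,0,-0.04,0,0,0],[0.0,0,0,-0.035,0,0,0],[0.0,0,-0.03,0,0,0,0],[0.0,-0.021,-0.046,0,0,0,0],[0.0,-0.022,-0.046,0,0,0,0],[0.0,0,0,0.02,0,0,0],[0.0,0,0,0.035,0,0,0],[0.0,0,0,0.017,0,0,0],[0,0,0,0,0,0,0]]'; python3 st.py
```

```text
time: 16.55
position: [0.5801, 0.0225, 0.0285]
tool_rot: [-0.332, -3.122, 0.001]
ft_force: [-0.2, 0.5, 0.3]
grip_width: 0.028
grip_force: 0.0
t 16.55 world [0.5801 0.0225 0.0285] rack mm [  56.2 -147.    28.5] rot err(tool)deg [0.05 0.12 0.05] F rack [-0.3  0.4  0.3] w 2.4 gf 0.0
```

```bash
python3 -m handwheel '[[0,0,0.01,0,0,0,0],[0,0,0.01,0,0,0,0],[0,0,0.01,0,0,0,0],[0,0,0.01,0,0,0,0],[0,0,0.01,0,0,0,0],[0,0,0.008,0,0,0,0],[0,0,0,0,0,0,0]]'|grep ft_; python3 strip.py d
```

```text
ft_force: [0.1, -0.1, 0.6]
t 17.43 world [0.5934 0.0806 0.0294] rack mm [ 57.  -87.4  29.4] rot err(tool)deg [-0.05  0.01 -0.02] F rack [ 0.1 -0.1  0.6] w 0.3 gf 0.0
scene 178 z 0.0563 corners [[-63.400001525878906, 125.9000015258789], [49.400001525878906, -105.5], [153.6999969482422, -54.70000076293945], [40.900001525878906, 176.6999969482422]] pct [[44.4, -98.3], [77.6, 109.0]]
jar [ 543.  -288.2] 23.8 0.12
other [ 582.9 -191.9] 24.2 0.1198
side 8 z 0.0554 corners [[46.0, -96.4000015258789], [66.5999984741211, -100.4000015258789], [67.0999984741211, -97.69999694824219], [46.5, -93.69999694824219]] pct [[46.2, -100.2], [66.4, -96.0]]
jar [ 545.3 -289.3] 23.6 0.1215
other [ 583.7 -192.1] 23.3 0.1211
```

Run:
```python
import cv2,numpy as np
a=cv2.imread("pics/d_scene.png")[130:270,150:350];b=cv2.imread("pics/d_side.png")[140:240,190:333]
cv2.imwrite("pics/dd.png",np.hstack([cv2.resize(a,(400,280)),cv2.resize(b,(400,280))]))
```

```text
(no output)
```

View pics/dd.png

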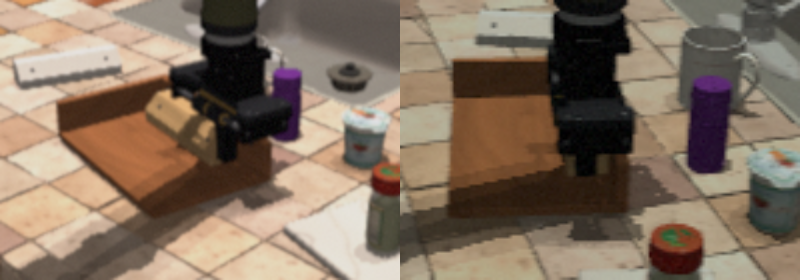

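The left panel shows the strip along the rail, with the fingers at its near end (225,145). Its far end is still about 19 mm short of the cheek. I'll keep pushing.

```bash
python3 -m handwheel '[[0,0,0.006,0,0,0,0],[0,0,0.005,0,0,0,0],[0,0,0.002,0,0,0,0],[0,0,0.001,0,0,0,0],[0,0,0,0,0,0,0]]'|grep ft_; for i in 1 2 3 4 5; do python3 -m handwheel '[[0,0,0.001,0,0,0,0],[0,0,0,0,0,0,0]]'>/dev/null; python3 st.py; done
```

```text
ft_force: [0.6, 0.2, 0.5]
t 18.4 world [0.5966 0.0937 0.0296] rack mm [ 57.4 -74.   29.6] rot err(tool)deg [-0.   -0.01  0.08] F rack [ 0.4 -0.8 -0.2] w 0.6 gf 0.3
t 18.65 world [0.5968 0.0948 0.0296] rack mm [ 57.4 -72.8  29.6] rot err(tool)deg [-0.01 -0.01  0.07] F rack [ 0.  -1.3  0.3] w 0.4 gf 0.4
t 18.9 world [0.597  0.0959 0.0296] rack mm [ 57.4 -71.7  29.6] rot err(tool)deg [-0.01 -0.01  0.06] F rack [-0.6 -0.9 -0.3] w 0.1 gf 0.4
t 19.15 world [0.5972 0.0968 0.0296] rack mm [ 57.3 -70.7  29.6] rot err(tool)deg [-0.01 -0.01  0.06] F rack [-0.3 -1.1 -0.3] w 0.5 gf 0.4
t 19.4 world [0.5975 0.0978 0.0296] rack mm [ 57.4 -69.7  29.6] rot err(tool)deg [-0.01 -0.01  0.07] F rack [-1.  -0.4 -0.3] w 0.8 gf 0.4
```

```bash
for i in 1 2 3 4 5 6; do python3 -m handwheel '[[0,0,0.0008,0,0,0,0],[0,0,0,0,0,0,0]]'>/dev/null; python3 st.py; done
```

```text
t 19.65 world [0.5976 0.0985 0.0296] rack mm [ 57.4 -69.   29.6] rot err(tool)deg [-0.01 -0.01  0.07] F rack [ 0.8 -1.2 -0.1] w 0.5 gf 0.4
t 19.9 world [0.5978 0.0993 0.0296] rack mm [ 57.3 -68.2  29.6] rot err(tool)deg [-0.01 -0.    0.07] F rack [ 0.2 -0.5  0.6] w 0.4 gf 0.4
t 20.15 world [0.598  0.1001 0.0296] rack mm [ 57.3 -67.3  29.6] rot err(tool)deg [-0.01 -0.01  0.06] F rack [-0.5 -1.   0.1] w 0.8 gf 0.4
t 20.4 world [0.5981 0.1009 0.0296] rack mm [ 57.4 -66.6  29.6] rot err(tool)deg [-0.01 -0.01  0.07] F rack [ 0.9 -0.6  0.3] w 0.1 gf 0.4
t 20.65 world [0.5983 0.1016 0.0296] rack mm [ 57.4 -65.8  29.6] rot err(tool)deg [-0.01 -0.01  0.07] F rack [ 0.4 -0.8 -0. ] w 0.5 gf 0.4
t 20.9 world [0.5985 0.1025 0.0296] rack mm [ 57.4 -65.   29.6] rot err(tool)deg [-0.01 -0.    0.07] F rack [ 0.4 -0.6 -0.3] w 0.4 gf 0.4
```

```bash
for i in 1 2 3 4 5 6; do python3 -m handwheel '[[0,0,0.0008,0,0,0,0],[0,0,0,0,0,0,0]]'|grep ft_; done;python3 strip.py e
```

```text
ft_force: [-0.4, -1.5, 0.8]
ft_force: [0.6, -0.3, 0.6]
ft_force: [-0.1, -1.6, 0.5]
ft_force: [-0.3, -0.6, -0.2]
ft_force: [0.0, -1.0, -0.0]
ft_force: [-1.1, -0.9, -1.1]
t 22.4 world [0.5994 0.107  0.0295] rack mm [ 57.3 -60.3  29.5] rot err(tool)deg [0.   0.   0.07] F rack [-0.9 -1.1 -1.1] w 0.2 gf 0.6
scene 164 z 0.0563 corners [[-58.099998474121094, -74.30000305175781], [75.80000305175781, -74.9000015258789], [76.69999694824219, 125.5], [-57.29999923706055, 126.0999984741211]] pct [[20.4, -73.9], [76.0, 125.5]]
jar [ 543.1 -288.1] 23.9 0.1198
other [ 582.4 -191.9] 25.4 0.1198
side 15 z 0.0577 corners [[7.800000190734863, 124.5], [48.5, -76.0999984741211], [66.4000015258789, -72.4000015258789], [25.700000762939453, 128.10000610351562]] pct [[11.1, -73.3], [66.0, 125.1]]
jar [ 545.7 -290.1] 23.6 0.1213
other [ 582.7 -191.6] 23.6 0.1212
```

```bash
for i in 1 2 3 4 5 6; do python3 -m handwheel '[[0,0,0.0008,0,0,0,0],[0,0,0,0,0,0,0]]'|grep ft_; done;python3 st.py
```

```text
ft_force: [-0.7, -4.1, 0.4]
ft_force: [-2.2, -5.2, 1.4]
ft_force: [-2.8, -6.2, 2.2]
ft_force: [-2.3, -8.1, 2.7]
ft_force: [-4.0, -9.6, 3.8]
ft_force: [-4.1, -9.7, 3.6]
t 24.0 world [0.5995 0.1073 0.0295] rack mm [ 57.4 -60.   29.5] rot err(tool)deg [0.3  0.09 0.22] F rack [ -2.  -10.3   3.6] w 0.4 gf 5.4
```

The strip's end met the cheek at 10 N, and the TCP at y=-60 fits an end at -52. Next I'll retreat, lift and tilt 45°.

```bash
python3 -m handwheel '[[0,0,-0.004,0,0,0,0],[0,0,-0.008,0,0,0,0],[0,0,0,-0.04,0,0,0],[0,0,0,-0.045,0,0,0],[0,0.03,0.047,0,0,0,0],[0,0.029,0.047,0,0,0,0],[0,0,0,0,0,-9,0],[0,0,0,0,0,-9,0],[0,0,0,0,0,-9,0],[0,0,0,0,0,-9,0],[0,0,0,0,0,-9,0],[0,0,0,0,0,0,0]]'; python3 st.py
python3 - <<'E'
from st import *
s=ctrl.get_state();c=ctrl.camera_info("wrist");C=-np.array(c["R"]).T@np.array(c["t"])
M=Ro.from_rotvec(s["tool_rot"]).as_matrix();print("cam in tool",(M.T@(C-s["position"])).round(3),"cam world",C.round(3),"q",np.round(s["joint_positions"],2))
for n in("scene","side"):
    im,d=ctrl.get_image(n);P,_,_=cloud(im,d,ctrl.camera_info(n));Q=P.copy();Q[:,:2]=(P[:,:2]-O)@rot(Y)
    m=(Q[:,0]>.025)&(Q[:,0]<.0815)&(Q[:,1]>-.08)&(Q[:,1]<.1275)&(Q[:,2]>.05)&(Q[:,2]<.061)
    S=Q[m];print(n,len(S),np.percentile(S,[1,99],axis=0).round(4).tolist());cv2.imwrite(f"pics/f_{n}.png",im)
a=cv2.imread("pics/f_scene.png")[130:270,150:350];b=cv2.imread("pics/f_side.png")[140:240,190:333]
cv2.imwrite("pics/ff.png",np.hstack([cv2.resize(a,(400,280)),cv2.resize(b,(400,280))]))
E
```

```text
time: 25.5
position: [0.5576, 0.2013, 0.1113]
tool_rot: [0.257, 2.417, -0.115]
ft_force: [0.9, 0.3, 0.2]
grip_width: 0.004
grip_force: 0.0
t 25.5 world [0.5576 0.2013 0.1113] rack mm [ -3.3  23.1 111.3] rot err(tool)deg [ 8.900e-01 -4.091e+01  4.000e-02] F rack [0.8 0.5 0.2] w 0.4 gf 0.0
cam in tool [ 0.072  0.    -0.163] cam world [0.401 0.237 0.187] q [-0.81  0.03  0.08  2.23  1.    0.69 -0.12]
scene 324 [[0.0499, -0.0528, 0.0502], [0.0805, 0.1205, 0.0592]]
side 237 [[0.0497, -0.0503, 0.0501], [0.0808, 0.1258, 0.0594]]
```

View pics/ff.png

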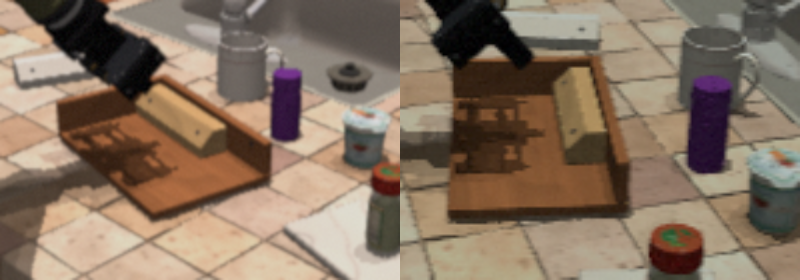

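The strip is home: its back is at 81 mm and it spans y from about -52 to +126 or more. In the left panel it lies along the rail at (185,115), touching the cheek. The tool is tilted 41° with the bevel about 81 mm ahead, so I'll finish the tilt, centre and approach.

```bash
python3 -m handwheel '[[0,0.01,0,0.03,-0.9,0,0],[0,0,0,0.02,0,-2,0],[0,0,0,0.015,0,-2,0],[0,0,0,0.006,0,0,0],[0,0,0,0,0,0,0]]'; python3 st.py
```

```text
time: 26.22
position: [0.6001, 0.1908, 0.0544]
tool_rot: [0.252, 2.343, -0.103]
ft_force: [0.2, -0.8, -0.1]
grip_width: 0.004
grip_force: 0.0
t 26.23 world [0.6001 0.1908 0.0544] rack mm [40.5 21.7 54.4] rot err(tool)deg [  0.   -45.1    0.18] F rack [ 0.4 -0.7 -0.1] w 0.4 gf 0.0
```

```bash
python3 -m handwheel '[[0,0,0,0.005,0,0,0],[0,0,0,0.002,0,0,0],[0,0,0,0,0,0,0]]'|grep ft_; for i in 1 2 3 4; do python3 -m handwheel '[[0,0,0,0.001,0,0,0],[0,0,0,0,0,0,0]]'|grep ft_; done;python3 st.py
```

```text
ft_force: [0.6, 0.4, -0.7]
ft_force: [-0.1, 0.2, -0.5]
ft_force: [0.4, -0.7, 0.6]
ft_force: [0.4, 0.3, 0.6]
ft_force: [-0.0, -0.3, 1.2]
t 27.6 world [0.6067 0.1895 0.046 ] rack mm [47.2 21.9 46. ] rot err(tool)deg [-1.000e-02 -4.512e+01  7.000e-02] F rack [ 0.1 -0.3  1.2] w 0.9 gf 0.4
```

```bash
for i in 1 2 3; do python3 -m handwheel '[[0,0,0,0.001,0,0,0],[0,0,0,0.001,0,0,0],[0,0,0,0,0,0,0]]'>/dev/null; python3 st.py; done
```

```text
t 27.98 world [0.6078 0.1896 0.0459] rack mm [48.2 22.2 45.9] rot err(tool)deg [-1.000e-02 -4.523e+01  9.000e-02] F rack [-14.   -4.7  15. ] w 0.3 gf 10.6
t 28.35 world [0.6081 0.1896 0.0458] rack mm [48.5 22.3 45.8] rot err(tool)deg [  0.   -45.33   0.12] F rack [-35.8 -11.1  37.6] w 0.3 gf 25.9
t 28.73 world [0.6082 0.1896 0.0457] rack mm [48.6 22.3 45.7] rot err(tool)deg [ 3.000e-02 -4.543e+01  1.400e-01] F rack [-59.8 -18.3  58.7] w 0.6 gf 41.9
```

That's firmer than needed, so I'll ease back to about 35 N total.

```bash
python3 -m handwheel '[[0,0,0,-0.001,0,0,0],[0,0,0,-0.001,0,0,0],[0,0,0,-0.001,0,0,0],[0,0,0,0,0,0,0],[0,0,0,0,0,0,0]]'>/dev/null; python3 st.py
```

```text
t 29.35 world [0.608  0.1896 0.0459] rack mm [48.5 22.3 45.9] rot err(tool)deg [-2.000e-02 -4.528e+01  1.000e-01] F rack [-23.7  -7.   25.4] w 0.2 gf 17.4
```

```bash
python3 -m handwheel '[[0,0,0,0,0,0,0],[0,0,0,0,0,0,0],[0,0,0,0,0,0,0],[0,0,0,0,0,0,0]]'>/dev/null
python3 - <<'E'
from st import *
st()
for n in("scene","side"):
    im,d=ctrl.get_image(n);P,_,_=cloud(im,d,ctrl.camera_info(n));Q=P.copy();Q[:,:2]=(P[:,:2]-O)@rot(Y)
    m=(Q[:,0]>.06)&(Q[:,0]<.0815)&(Q[:,1]>-.08)&(Q[:,1]<.1275)&(Q[:,2]>.05)&(Q[:,2]<.061)
    S=Q[m];print(n,len(S),np.percentile(S,[1,99],axis=0).round(4).tolist());cv2.imwrite(f"pics/g_{n}.png",im)
    for nm,c in(("jar",[.547,-.288]),("other",[.5825,-.191]),("tub",[.7715,-.0257])):
        J=sel(P,c,.05,*((.1,.13) if nm!="tub" else (.06,.08)));print(nm,J.mean(0).round(4))
a=cv2.imread("pics/g_scene.png")[130:300,150:400];b=cv2.imread("pics/g_side.png")[130:320,180:350]
cv2.imwrite("pics/gg.png",np.hstack([cv2.resize(a,(440,300)),cv2.resize(b,(300,300))]))
E
```

```text
t 29.85 world [0.608  0.1896 0.0458] rack mm [48.4 22.3 45.8] rot err(tool)deg [-2.000e-02 -4.527e+01  1.000e-01] F rack [-23.3  -7.   25.2] w 0.4 gf 17.4
scene 100 [[0.0606, -0.0554, 0.0505], [0.0814, 0.029, 0.0607]]
jar [ 0.5376 -0.2921  0.1137]
other [ 0.5754 -0.1954  0.1137]
tub [ 0.7661 -0.0269  0.0676]
side 162 [[0.0602, -0.0517, 0.0519], [0.0813, 0.1247, 0.0601]]
jar [ 0.5427 -0.2957  0.1158]
other [ 0.5801 -0.1993  0.1151]
tub [ 0.7684 -0.0288  0.0693]
```

View pics/gg.png

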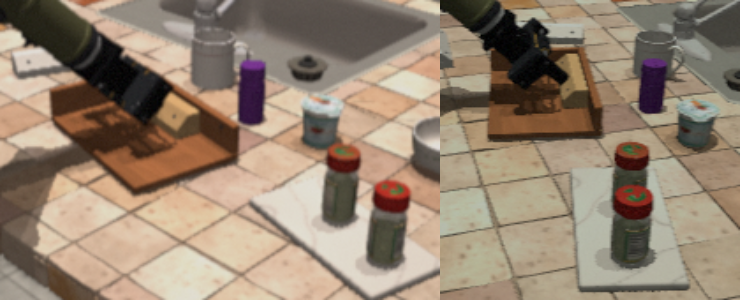

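The strip is home under a steady diagonal push of 23 N into the rail and 25 N into the floor. Both jars stand upright on the slab at (387,222) and (341,182), and the tub is in place. I'll hand it in.

```bash
python3 -c "
from bench import ctrl
print(ctrl.close_job())"
```

```text
the job is handed in; nothing more can be done
None
```

I handed the job in at about 30 s: the jar stands upright on the slab, and the strip is home against rail, floor and cheek under a held diagonal push of about 35 N (it briefly reached about 86 N before I eased it back); the other jar and the tub were left where they were.

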